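# Crack a walnut in the lever nutcracker and serve it in the dish

## Robot

A 6-joint arm with a two-finger parallel gripper is mounted at the origin on the work surface. World frame = base frame: x ahead of the robot, y to its left, z up, the work surface at z = 0. Lengths are in m, angles in degrees, forces in N, time in s.
With the tool pointing down it reaches from about 0.375 to 0.75 m from the base axis. Payload 9 kg.
Tool frame: the origin (TCP) lies where the fingers leave the gripper's body, on its centre line; the fingertips stand 73 mm ahead of it and the grasp point (between the pads) lies 54 mm ahead of it (robot.tip_reach is the distance from the TCP to the fingertips, in m); z points along the fingers, y is the line along which they close (so a half turn about z gives the same grasp; the last joint's range is limited). The gripper opens to 85 mm and grips with 20 to 120 N. Pads are 22 mm wide; open, the fingers measure 114 mm over their backs; the gripper's body (76 mm by 85 mm) begins 54 mm behind the grasp point. The pads swing forward as they close: fully open they stand 13 mm farther back than shut.
Start: joints at [50.724, 5.964, 5.575, 89.605, 0, 77.527], TCP at [0.271, 0.536, 0.304] pointing down, gripper open.
Joint ranges: [-171.21, 171.21], [-48.23, 106.86], [-62.78, 66.21], [-105.2, 120.99], [-86.42, 89.51], [-180, 180]. Speed limits (degrees/s): [127.2, 127.2, 147.25, 180, 180, 180].

## Interface

Orientations are given as [roll, pitch, yaw] about the fixed x, y, z axes, in that order (R = Rz(yaw) Ry(pitch) Rx(roll)).
In Python, from plant import robot gives the robot as it stands. Calls block until the motion is done:
- robot.move_pose(position, orientation): joint-space move of the TCP to a pose.
- robot.line_to(position, vel=0.15, rotation=None, guard=None): straight line of the TCP; rotation=None keeps the orientation; vel is the mean speed in m/s. With guard (N) it stops when the force on the tool has changed by that much, and returns True; else False.
- robot.goto_joints(angles): joint-space move.
- robot.set_gripper(opening): finger opening in m; the grip force is fixed at half the most; returns when the fingers have stopped.
- robot.pause(seconds).
- robot.ik(position, orientation): joint angles nearest the present ones, or None.
- robot.observe(): the state.
- robot.grab_frame(name): name is "side" or "top" or "wrist"; returns the picture (420x560x3 uint8, blue, green, red); there is no depth.
- robot.get_calibration(name): a dict with "vertical_fov" (degrees; the focal length in pixels is half the picture's height over the tangent of half this angle, whatever the lens; pixels are square), "cx", "cy" (the principal point, pixels), "k1" (the pictures are not rectified: a ray, as slopes to the right and down, at radius r is drawn at 1 + k1 r^2 times it, then the intrinsics apply), "rvec" (rotation vector, rad) and "tvec" (3), from world to camera coordinates, as OpenCV has them. Camera axes: x right, y down, z forward; pixel columns grow to the right and rows downward; lengths in m; the calibration is good to about 2 mm. A picture is of the moment at which its call begins: read the wrist's pose just before it. get_calibration takes no time and is no camera call; for the wrist camera it gives the pose at the moment of the call.
A pose or a line that the arm cannot do raises robot.IKError and nothing moves.
- robot.job_done(): hands the job in; it is judged then, once.
The state is a dict: "time": time; "q": joint angles; "qvel": joint speeds; "joint_torque": joint torques, N m; "tool_pos": TCP position; "tcp_rot": TCP orientation; "ft_force": force on the tool from outside, world axes, zero at the start; "torque": the same for the moment, N m; "gripper_width": finger opening in m; "gripper_force": force on a finger pad.
Only numpy, scipy, OpenCV 4.12 (cv2) and the standard library are available. Lean on these libraries where they do the work, as an engineer would, in place of code of your own. Each camera call takes 0.05 s, during which the arm holds its last target. There are 200 camera calls.

## Task

Stand the walnut, light crown up, in the round seat of the lever nutcracker, then press the red-handled lever down on it only until the resistance peaks and the shell gives, stopping there so that the kernel is not crushed. Let the lever spring back up, then set the cracked walnut down in the blue sauce dish without dropping it, and leave the pepper grinder, steel cup and wooden spoon where they are.

Things in the scene. Friction and masses are not known exactly. Their poses are not given: they have to be found in the camera images.
- cracker: Lever nutcracker fixed to the shelf. Lower handle: dark wooden bar 215 long, 44 wide, 12 mm thick. Origin: bar's underside below the seat's centre; x points along the bar to the hinge, z up; bar from x = -130 to +85 mm. Hinge pin along y at x = +60 mm, 72 mm above the shelf, between steel cheeks (22 mm long, 45 mm across, up to 84 mm high). Lies about crosswise to the robot, hinge to its right.
- seat (a point): Centre of the seat's floor, 12 mm above the shelf, right above the cracker's origin. A steel ring (inner diameter 31, outer 41 mm) stands 4 mm above this floor; the walnut's foot sits in it. The lever's jaw pad: 24 mm wide, 60 mm from the hinge, its face 12 to 28 mm below the lever's centre line: set differently each time and not measured, so where it meets the nut must be felt.
- lever (a joint): Angle of the upper handle (lever), rad: 0 open (leaning 0.43 rad back past vertical, away from the seat), 2.0 level above the lower handle, limit 2.45; grows as it comes over and down. It springs back to 0 by itself in about 2 s; holding it down empty takes about 2 N. Straight bar 14 mm thick, 26 mm wide, end 175 mm from the hinge, outer 85 mm red. Meets the nut at 1.8 to 2.15.
- lever_grip (a point): Where to press: middle of the lever's outer face, 140 mm from the hinge, 7 mm off its centre line; looks away from the seat when open, so push it over from behind, then down. On the nut the force here climbs in 2 to 4 mm to 12-16 N, then falls at once to about 2 N as the shell gives. Stop there: a few mm on, the jaw meets the kernel, which is crushed at 50 N on the nut (21 N here).
- nut_mid (a point): Centre of the walnut, 21 mm above its foot; z is its own axis, up. It stands on a flat foot of 22 mm diameter and is 42 mm high. Lower shell 36 mm in diameter, straight-sided from 12 to 26 mm above the foot; above it the light ribbed crown, 33 mm in diameter, narrowing to a 16 mm flat top.
- nut_crown (a point): Centre of the flat top of the walnut's crown: 21 mm above nut_mid while the shell is whole, about 18.6 mm (2.4 mm caved in) once cracked, where it stays.
- dish: Shallow blue ceramic sauce dish, loose, rim diameter 110 mm, 24 mm high, wall and floor about 4 to 5 mm. Origin: centre of its underside.
- grinder: Bystander: glass pepper grinder with steel twist top, 52 mm diameter, 125 mm high. Origin: centre of its underside.
- cup: Bystander: stainless steel cup, 74 mm diameter, 80 mm high. Origin: centre of its underside.
- spoon: Bystander: wooden spoon lying on the shelf, 220 mm long along its own x. Origin: near its middle, on its underside.

How it is judged:
By the outcome, as a careful person would: the job done as asked, in the order asked, and still so for the second after the job is handed in, with the robot touching nothing.
It also fails if it takes over 70 s, if anything falls off the work surface, if the arm or the gripper's body presses on something with over 40 N, if the wrist force passes 120 N, or if a joint passes its speed limit or range.

## Working session

There is one attempt and no reset: what is moved stays moved. The work goes in short steps, each a Python script; the robot and the scene stay as the last script left them, time stands still between calls to the robot, and variables do not carry over. Pictures are saved under pics/ and viewed, at most 10 in all, crops included, and the job is handed in when it is done.

```bash
ls; mkdir -p pics
cat > h.py <<'E'
import numpy as np, cv2
from plant import robot
def cal(n):
    c=robot.get_calibration(n); f=210/np.tan(np.radians(c["vertical_fov"])/2)
    R=cv2.Rodrigues(np.array(c["rvec"],float))[0]; t=np.array(c["tvec"],float).ravel()
    return f,c["cx"],c["cy"],c["k1"],R,t
def ray(c,u,v):
    f,cx,cy,k,R,t=c; d=np.array([(u-cx)/f,(v-cy)/f]); s=d.copy()
    for _ in range(30): s=d/(1+k*(s@s))
    return -R.T@t, R.T@np.array([s[0],s[1],1.])
def onz(c,u,v,z):
    o,d=ray(c,u,v); return o+d*(z-o[2])/d[2]
def tri(c1,p1,c2,p2):
    (o1,d1),(o2,d2)=ray(c1,*p1),ray(c2,*p2)
    a,b=np.linalg.lstsq(np.c_[d1,-d2],o2-o1,rcond=None)[0]
    A,B=o1+a*d1,o2+b*d2; return (A+B)/2,np.linalg.norm(A-B)
def proj(c,P):
    f,cx,cy,k,R,t=c; p=R@np.asarray(P)+t; s=p[:2]/p[2]; s=s*(1+k*(s@s)); return np.array([f*s[0]+cx,f*s[1]+cy])
E
python3 - <<'E'
from h import *
for n in("top","side"):
    im=robot.grab_frame(n); cv2.imwrite(f"pics/{n}0.png",im); c=cal(n); print(n,c[:4],-c[4].T@c[5],c[4][2])
o=robot.observe();print(o["time"],o["ft_force"])
E
```

```text
pics
top (np.float64(545.1432249334584), 280.457157231423, 206.4629390640689, -0.1636166677744889) [ 0.26900156 -0.040239    1.504548  ] [ 0.21596891 -0.0066208  -0.97637779]
side (np.float64(437.783703963774), 285.69891082040806, 207.4586332130307, -0.0343126378472096) [ 0.26956575 -0.57701586  0.82763552] [ 0.33726237  0.57515529 -0.7452855 ]
0.1 [-0.41396063 -0.13521288  0.22645047]
```

View pics/top0.png

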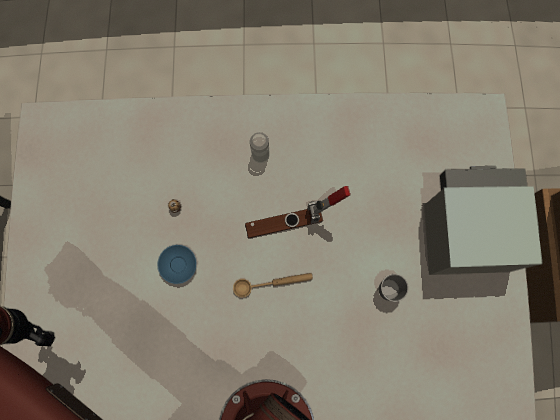

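View pics/side0.png

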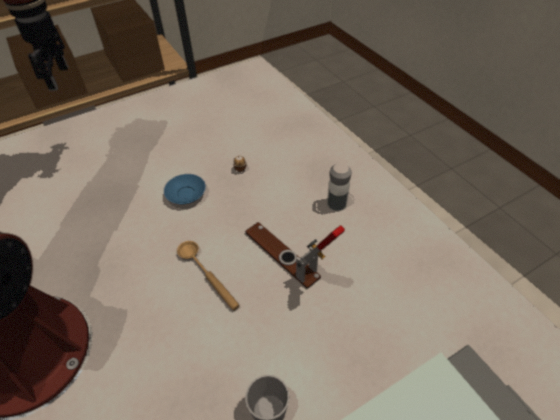

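The top view shows the walnut at about (175,207), dish (177,265), seat ring (292,220), bar from (247,229) to (322,215) and red lever tip (347,192). The side view has the walnut at (239,163) and the seat at (288,257). I'll zoom in and measure.

Run:
```python
from h import *
T=cv2.imread("pics/top0.png");S=cv2.imread("pics/side0.png");ct,cs=cal("top"),cal("side")
f=lambda I,x,y,w,h,k:cv2.resize(I[y:y+h,x:x+w],None,fx=k,fy=k,interpolation=cv2.INTER_CUBIC)
a=np.hstack([f(T,155,187,40,40,7),f(S,219,143,40,40,7)])
b=np.hstack([f(T,240,180,120,70,4.6)]) 
c=f(S,240,215,120,80,4)
W=800;out=np.zeros((600,W,3),np.uint8)
out[:280,:560]=a; out[280:280+c.shape[0],:480]=c
b=f(T,240,180,120,70,2.6); out[280:280+b.shape[0],485:485+b.shape[1]]=b
cv2.imwrite("pics/crop1.png",out)
def blobs(I,m,n):
    k,l,s,ce=cv2.connectedComponentsWithStats(m.astype(np.uint8))
    for i in range(1,k):
        if s[i,4]>40: print(n,s[i],ce[i].round(1))
for n,I in(("top",T),("side",S)):
    h=cv2.cvtColor(I,cv2.COLOR_BGR2HSV).astype(int);H,s,V=h[...,0],h[...,1],h[...,2]
    blobs(I,(abs(H-105)<12)&(s>110)&(V>50),n+" blue")
    blobs(I,((H<5)|(H>174))&(s>190)&(V>100),n+" red")
    blobs(I,(H<20)&(s>70)&(V>20),n+" brown")
print("nut",onz(ct,175,206,.042),tri(ct,(175,206),cs,(239.5,161)))
print("dish",onz(ct,177,265,.02)); print("seat",onz(ct,292,220,.014),onz(cs,288,257.5,.014))
print("bar",onz(ct,247,229.5,.012),onz(ct,322,215,.012))
print("grinder,cup,spoon",onz(ct,260,168,0),onz(ct,388,293,0),onz(ct,275,284,.005))
```

```text
top brown [328 186  22  20 235] [338.5 195. ]
top brown [ 526  188   34  135 3415] [546.1 260.1]
top brown [168 199  13  14 109] [174.3 205.6]
top brown [245 209  67  29 862] [276.  223.6]
top brown [233 273  80  25 618] [266.8 283.5]
top brown [  0 307  14  37 243] [  4.9 323.9]
top brown [   0  346  102   74 3773] [ 33.2 394.4]
top brown [ 221  382   91   38 2252] [264.3 403.2]
side red [333 227  11  10  58] [337.8 231.1]
side brown [    0     0   190   137 13830] [86.1 63.5]
side brown [ 193   21  367  179 5865] [392.5  92.7]
side brown [234 157  12  15 143] [239.5 164.4]
side brown [ 246  222   75   66 1089] [278.5 251.9]
side brown [311 225  34  34 298] [328.3 239.9]
side brown [  0 233  33  41 166] [ 15.7 242.9]
side brown [177 240  62  71 824] [206.  271.9]
side brown [   0  283   89  134 7962] [ 39.2 351.6]
nut [0.59917391 0.24125569 0.042     ] (array([0.60392911, 0.24154035, 0.03684572]), np.float64(0.007206026561257296))
dish [0.43809612 0.23667286 0.02      ]
seat [ 0.55949536 -0.08176446  0.014     ] [ 0.56404185 -0.08213667  0.014     ]
bar [0.5352675 0.0438857 0.012    ] [ 0.5725506  -0.16610531  0.012     ]
grinder,cup,spoon [0.71608627 0.00620358 0.        ] [ 0.35170168 -0.34265522  0.        ] [ 0.38340339 -0.03133395  0.005     ]
```

View pics/crop1.png

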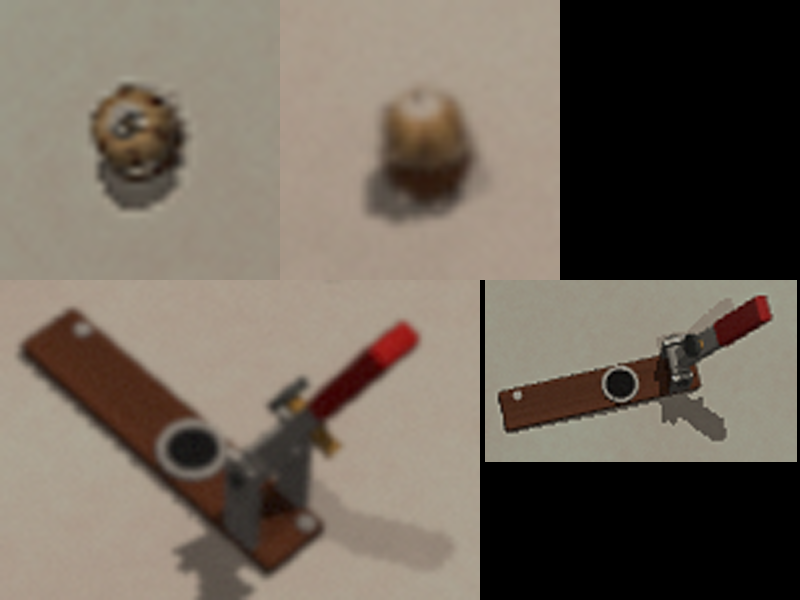

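The walnut is already standing crown up. The bar measures 213 mm (215 expected), and the seat sits 130 mm from its end, as it should. I'll refine with the wrist camera above the nut, dish and seat.

Run:
```python
from h import *
o=robot.observe(); print(o["tool_pos"],o["tcp_rot"],robot.tip_reach)
c=cal("wrist"); print("cam",-c[4].T@c[5],c[4][2],c[:4])
for y in(-80,100): print(y,robot.ik([.56,-.08,.25],[180,0,y]),robot.ik([.60,.24,.25],[180,0,y]))
ims=[]
for y,n,p in((100,"nut",[.60,.24,.24]),(100,"seat",[.555,-.02,.30])):
    try: robot.move_pose(p,[180,0,y])
    except robot.IKError: print("ik fail",n); robot.move_pose(p,[180,0,y-180])
    robot.pause(.2)
    c=cal("wrist"); im=robot.grab_frame("wrist"); np.save(f"c_{n}.npy",np.array(c,dtype=object),allow_pickle=True); cv2.imwrite(f"pics/w_{n}.png",im); ims.append(im)
    print(n,"cam",-c[4].T@c[5],c[4][2],robot.observe()["time"],robot.observe()["ft_force"])
cv2.imwrite("pics/w01.png",cv2.resize(np.vstack(ims),(400,600)))
```

```text
[0.27039899 0.53536256 0.30320007] [-1.79932300e+02 -1.65206796e-02  1.53195526e+02] 0.0726
cam [0.20369186 0.56928926 0.37263115] [ 0.26334873 -0.13395885 -0.95535463] (np.float64(306.535745007838), 282.1256909273168, 209.51343731749486, 0.021114673739598275)
-80 [ -21.37434601   -0.26336862   -6.4402554    83.82311322    0.
 -121.37434601] [ 10.23222967  13.85755601   8.698183    84.84062699   0.
 -89.76777033]
100 [-21.37434601  -0.26336862  -6.4402554   83.82311322   0.
  58.62565399] [10.23222967 13.85755601  8.698183   84.84062699  0.         90.23222967]
nut cam [0.58696003 0.31500608 0.30966241] [ 0.05254548 -0.29083301 -0.95532985] 1.9917 [ 0.16656062 -0.18946869 -0.18586792]
seat cam [0.54252914 0.055174   0.36901669] [ 0.05169955 -0.29066847 -0.95542608] 3.2917 [0.19374413 0.60156323 0.27801992]
```

View pics/w01.png

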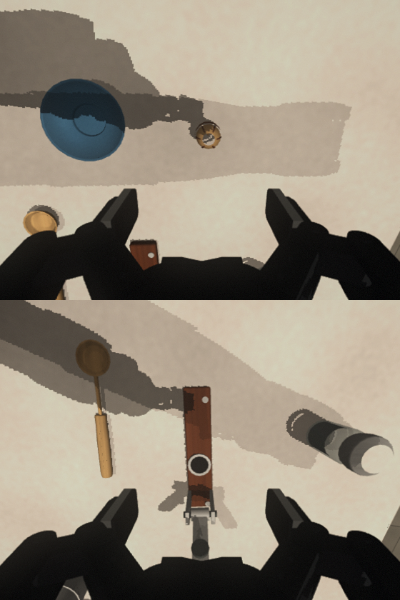

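The wrist views show the nut crown at about (291,188), the dish centre at about (118,166) and the seat ring at about (279,230), in full-resolution pixels. The camera is on the side away from the lever. Next I'll fit these precisely.

Run:
```python
from h import *
ld=lambda n:(cv2.imread(f"pics/w_{n}.png"),list(np.load(f"c_{n}.npy",allow_pickle=True)))
N,cn=ld("nut");S,cs=ld("seat")
# nut: outline by local saturation/darkness
h=cv2.cvtColor(N,cv2.COLOR_BGR2HSV).astype(int)
m=((h[...,0]<25)&(h[...,1]>85)).astype(np.uint8); m[:,:255]=0;m[:,330:]=0;m[:150]=0;m[230:]=0
ct=max(cv2.findContours(m,0,2)[0],key=cv2.contourArea);e=cv2.fitEllipse(ct);print("nut ell",e,onz(cn,*e[0],.024))
mb=((abs(h[...,0]-105)<12)&(h[...,1]>100)).astype(np.uint8);mb[:,:50]=0
ct=cv2.convexHull(max(cv2.findContours(mb,0,2)[0],key=cv2.contourArea))[:,0].astype(float)
P=np.array([onz(cn,u,v,.024)[:2] for u,v in ct])
A=np.c_[2*P,np.ones(len(P))];s=np.linalg.lstsq(A,(P**2).sum(1),rcond=None)[0];print("dish",s[:2],"r",np.sqrt(s[2]+s[:2]@s[:2]))
g=cv2.cvtColor(S,cv2.COLOR_BGR2HSV).astype(int);sub=S[200:262,245:315]
# dark seat interior -> inner ring at top
md=((g[...,2]<75)&(g[...,1]<90)).astype(np.uint8);md[:205]=0;md[258:]=0;md[:,:250]=0;md[:,310:]=0
ct=max(cv2.findContours(md,0,2)[0],key=cv2.contourArea);e=cv2.fitEllipse(ct);print("seat ell",e,onz(cs,*e[0],.013))
mr=((g[...,1]>120)&((g[...,0]<14)|(g[...,0]>174))).astype(np.uint8);mr[:,:240]=0;mr[:,310:]=0;mr[:115]=0;mr[300:]=0
ct=cv2.findContours(mr,0,2)[0];ct=np.vstack([c for c in ct if cv2.contourArea(c)>30])
b=cv2.boxPoints(cv2.minAreaRect(ct));Q=np.array([onz(cs,*p,.012) for p in b]);print("bar corners\n",b.round(1),Q.round(4))
L=[]
for v in range(130,205,5):
    u=np.where(mr[v])[0]
    if len(u): L.append((onz(cs,u[0],v,.012)[:2]+onz(cs,u[-1]+1,v,.012)[:2])/2)
L=np.array(L);f=np.polyfit(L[:,1],L[:,0],1);print("axis: x=",f,"yaw",np.degrees(np.arctan2(-1,-f[0])))
out=np.zeros((480,800,3),np.uint8)
out[:400,:400]=cv2.resize(N[160:220,261:321],(400,400)); out[:400,400:]=cv2.resize(S[200:260,250:310],(400,400)); cv2.imwrite("pics/z.png",out)
```

```text
nut ell ((291.25421142578125, 190.847900390625), (33.000736236572266, 33.607635498046875), 163.4276580810547) [0.60798053 0.24799213 0.024     ]
dish [0.44126232 0.23834731] r 0.05095084434151376
seat ell ((278.78662109375, 230.50448608398438), (21.88409423828125, 23.36717414855957), 89.2768325805664) [ 0.56252069 -0.08072269  0.013     ]
bar corners
 [[256.9 122.2]
 [293.  120.8]
 [299.5 287.4]
 [263.4 288.8]] [[ 0.516   0.0421  0.012 ]
 [ 0.5555  0.0508  0.012 ]
 [ 0.6034 -0.1553  0.012 ]
 [ 0.5568 -0.1658  0.012 ]]
axis: x= [-0.15795391  0.54725294] yaw -81.02406558190246
```

View pics/z.png

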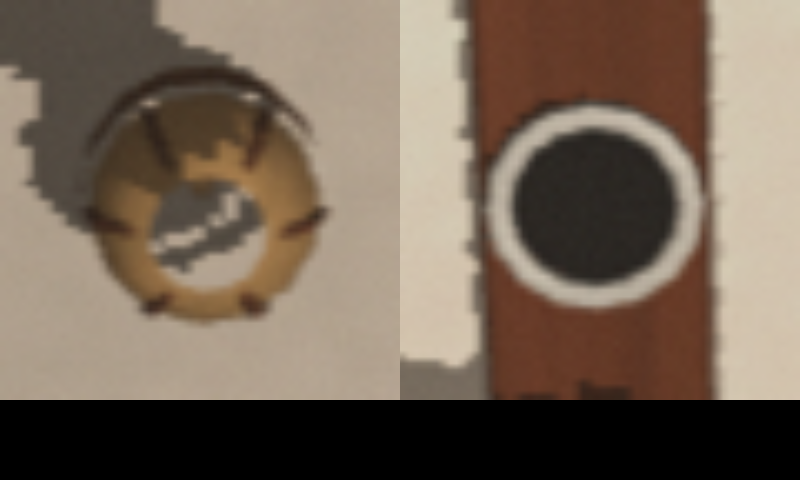

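The crown flat is at (292.2,195.4) and the ring centre at (279.5,230.7), in frame pixels. I'll grasp the nut now.

Run:
```python
from h import *
cn=list(np.load("c_nut.npy",allow_pickle=True));cs=list(np.load("c_seat.npy",allow_pickle=True))
n=onz(cn,292.2,195.4,.042);s=onz(cs,279.4,230.8,.016);print("nut",n,onz(cal("top"),172.9,204.9,.042),"seat",s)
np.save("pts.npy",[n,s])
R=[180,0,99]
robot.set_gripper(.07)
robot.move_pose([n[0],n[1],.17],R)
print(robot.line_to([n[0],n[1],.078],.12,guard=8))
robot.set_gripper(0.02)
o=robot.observe();print(o["time"],o["gripper_width"],o["gripper_force"],o["ft_force"],o["tool_pos"])
im=robot.grab_frame("wrist");cv2.imwrite("pics/g1.png",im)
```

```text
nut [0.60827395 0.24822326 0.042     ] [0.60240083 0.24720662 0.042     ] seat [ 0.56316323 -0.07982755  0.016     ]
False
6.1 0.0334671778356527 59.883902466099244 [-1.56722427 -0.36405782  6.6677715 ] [0.60881767 0.24838596 0.07914485]
```

View pics/g1.png

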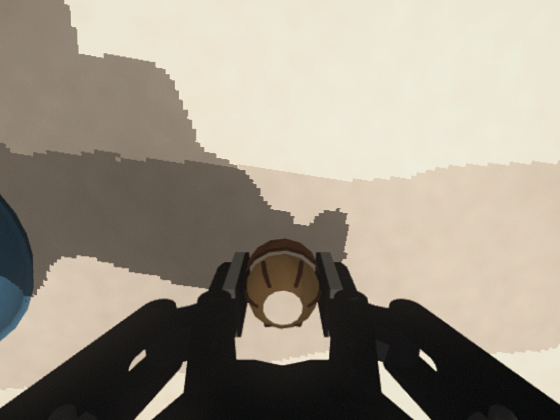

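The nut is centred between the pads, with its crown at about (283,308). Now I'll carry it to the seat.

Run:
```python
from h import *
n,s=np.load("pts.npy");R=[180,0,99]
p=robot.observe()["tool_pos"]
robot.line_to([n[0],n[1],.17],.15)
robot.pause(.1);o=robot.observe();print(o["gripper_width"],o["ft_force"])
robot.move_pose([s[0],s[1],.17],R)
robot.line_to([s[0],s[1],.105],.12)
robot.pause(.2)
print("touch",robot.line_to([s[0],s[1],.0895],.03,guard=5))
robot.pause(.2)
o=robot.observe();print(o["time"],o["tool_pos"],o["ft_force"])
cv2.imwrite("pics/g2a.png",robot.grab_frame("wrist"))
robot.set_gripper(.06)
robot.line_to([s[0],s[1],.17],.15)
robot.move_pose([.555,-.02,.30],R);robot.pause(.2)
c=cal("wrist");im=robot.grab_frame("wrist");np.save("c_s2.npy",np.array(c,dtype=object),allow_pickle=True);cv2.imwrite("pics/w_s2.png",im)
a=cv2.imread("pics/g2a.png");S=robot.grab_frame("side")
out=np.zeros((400,800,3),np.uint8);out[:,:400]=cv2.resize(im[180:280,230:330],(400,400),interpolation=2);out[:,400:]=cv2.resize(S[215:295,250:330],(400,400),interpolation=2);cv2.imwrite("pics/s2.png",out)
print(robot.observe()["time"])
```

```text
0.03371458520224667 [-0.09899208 -0.09345089 -0.09352207]
touch True
9.8333 [ 0.56309036 -0.07981177  0.09115764] [-1.63335525 -1.0819864   6.1535068 ]
11.8583
```

View pics/s2.png

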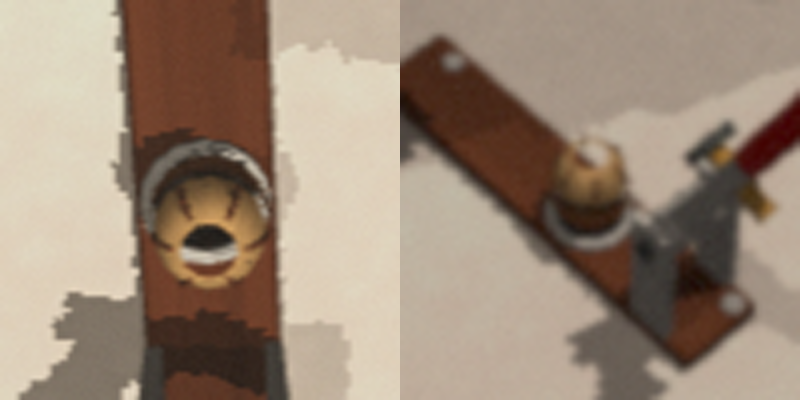

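Contact came at z = 0.0912, which puts the foot exactly on the 12 mm seat floor. The nut is upright in the ring. Now I'll plan the lever path and swing it over to just above the nut.

```bash
cat > lev.py <<'E'
from h import *
from scipy.spatial.transform import Rotation as Ro
s=np.load("pts.npy")[1]; yaw=-81.0
xc=np.array([np.cos(np.radians(yaw)),np.sin(np.radians(yaw)),0]); ez=np.array([0,0,1.])
W=lambda x,z:np.array([s[0],s[1],0])+xc*x+ez*z
AM=np.radians(30)
def pose(phi,off=0.,L=.151,am=AM):
    th=phi-.43; a=min(am,np.pi/2-th)
    P=np.array([.060-L*np.sin(th)+.007*np.cos(th),.072+L*np.cos(th)+.007*np.sin(th)])
    n=np.array([np.cos(th),np.sin(th)]); zt=np.array([-np.sin(a),-np.cos(a)]); xt=np.array([-np.cos(a),np.sin(a)])
    c=P-.011*xt-.0726*zt+off*n
    X=xt[0]*xc+xt[1]*ez; Z=zt[0]*xc+zt[1]*ez
    return W(*c),list(Ro.from_matrix(np.c_[X,np.cross(Z,X),Z]).as_euler('xyz',degrees=True))
def N(phi): th=phi-.43; return xc*np.cos(th)+ez*np.sin(th)
def F(phi,b=0): return float(np.array(robot.observe()["ft_force"])@N(phi))-b
E
python3 - <<'E'
from lev import *
tip=W(.060+.175*np.sin(.43),.072+.175*np.cos(.43));print("tip",tip,proj(cal("top"),tip),proj(cal("side"),tip))
for ph in(0,.5,1,1.5,2,2.2): print(ph,[np.round(v,3) for v in pose(ph)],np.round(robot.ik(*pose(ph)),0))
robot.set_gripper(0)
p,r=pose(0,.03)
robot.move_pose(p+[0,0,.1],r)
robot.line_to(p,.15); robot.pause(.2)
b=np.array(robot.observe()["ft_force"]);np.save("b.npy",b);print("base",b,robot.observe()["time"])
for ph in np.arange(0,1.651,.15):
    p,r=pose(ph); g=robot.line_to(p,.15,rotation=r,guard=12)
    o=robot.observe();print(round(ph,2),g,np.round(o["ft_force"]-b,1),round((o["ft_force"]-b)@N(ph),2),round(o["time"],2))
    if g: break
cv2.imwrite("pics/l1.png",np.hstack([robot.grab_frame("side")[120:400,150:550],cv2.resize(robot.grab_frame("wrist"),(400,280))]))
E
```

```text
tip [ 0.58396157 -0.21114308  0.23106901] [347.40382616 191.80110991] [335.55140162 232.09844315]
0 [array([ 0.591, -0.253,  0.264]), array([180., -30.,  99.])] [-42.  37.  35. 112.  19.  35.]
0.5 [array([ 0.579, -0.181,  0.28 ]), array([180., -30.,  99.])] [-37.  27.  24. 109.  20.  39.]
1 [array([ 0.568, -0.11 ,  0.26 ]), array([180., -30.,  99.])] [-33.  19.  12. 104.  22.  44.]
1.5 [array([ 0.559, -0.056,  0.209]), array([180.   , -28.694,  99.   ])] [-28.  14.   1.  95.  22.  49.]
2 [array([ 0.551, -0.001,  0.152]), array([ 1.8e+02, -4.6e-02,  9.9e+01])] [-14.  -1. -17.  74.   0.  67.]
2.2 [array([0.549, 0.012, 0.122]), array([180.   ,  11.414,  99.   ])] [ -8.  -2. -22.  67. -11.  73.]Traceback (most recent call last):
  File "<stdin>", line 6, in <module>
plant.IKError: the arm cannot take that pose within its joint ranges
```

The predicted lever tip lands on (347,192) in the top view, as observed. Only the approach height was out of range, so I'll go over vertically and then tilt.

Run:
```python
from lev import *
R=[180,0,99]; p,r=pose(0,.03)
up=np.array([p[0],p[1],.34]); print(robot.ik(up,R) is not None, robot.ik(p,r) is not None)
robot.line_to([.555,-.02,.34],.3)
robot.line_to([up[0],up[1],.34],.3)
robot.line_to(p,.2,rotation=r); robot.pause(.2)
b=np.array(robot.observe()["ft_force"]);np.save("b.npy",b);print("base",b,robot.observe()["time"])
for ph in np.arange(0,1.651,.15):
    p,r=pose(ph); g=robot.line_to(p,.15,rotation=r,guard=12)
    o=robot.observe();print(round(ph,2),g,np.round(o["ft_force"]-b,1),round((o["ft_force"]-b)@N(ph),2),round(o["time"],2))
    if g: break
cv2.imwrite("pics/l1.png",np.hstack([robot.grab_frame("side")[120:400,150:550],cv2.resize(robot.grab_frame("wrist"),(400,280))]))
```

```text
True True
base [0.01953145 0.07151751 0.38140334] 14.675
0.0 False [ 1.  -0.3 -0.6] 0.64 15.03
0.15 False [ 0.5 -1.   0.5] 0.88 15.32
0.3 False [ 0.7 -1.9  0.8] 1.9 15.62
0.45 False [ 0.7 -1.8  0.4] 1.85 15.93
0.6 False [ 0.9 -0.6  0.8] 0.82 16.23
0.75 False [-0.2 -0.9  0.1] 0.82 16.52
0.9 False [-0.7 -1.1 -1.1] 0.38 16.82
1.05 False [ 1.5 -1.5  0.7] 1.83 17.12
1.2 False [-0.8  0.3  0.3] -0.11 17.43
1.35 False [-0.  -0.4  1.1] 1.1 17.73
1.5 False [-0.6 -0.6  1.2] 1.28 18.02
1.65 False [-0.5  0.2  0.1] 0.0 18.33
```

View pics/l1.png

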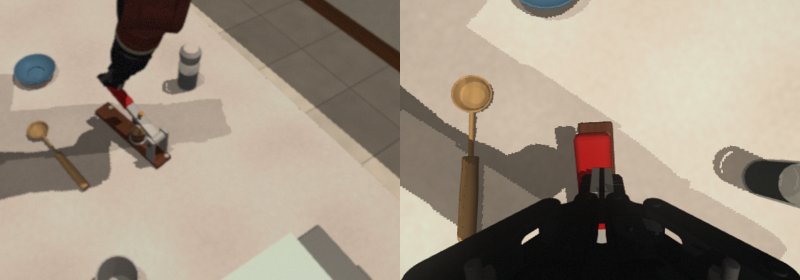

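The lever is following the closed fingers with about 1–2 N of spring force. Now the felt press.

Run:
```python
from lev import *
b=np.load("b.npy");ph=1.65;pk=0;d=.006;log=[];why="limit"
while ph<2.3:
    ph+=d;p,r=pose(ph);robot.line_to(p,.03,rotation=r)
    if d<.005: robot.pause(.03)
    o=robot.observe();f=(o["ft_force"]-b)@N(ph);log.append((round(ph,4),round(float(f),1)))
    if f>4.5: d=.0025
    pk=max(pk,f)
    if pk>8.5 and f<.55*pk: why="drop";break
    if f>18: why="over";break
print(why,pk,log[-25:],len(log),o["time"]);np.save("ph.npy",ph)
```

```text
drop 14.030260235512035 [(1.878, 1.4), (1.884, 0.6), (1.89, 0.7), (1.896, 1.0), (1.902, 1.0), (1.908, 0.1), (1.914, 0.2), (1.92, 1.0), (1.926, 1.6), (1.932, 1.5), (1.938, 1.2), (1.944, 0.7), (1.95, 1.0), (1.956, 0.9), (1.962, 1.1), (1.968, 0.8), (1.974, 1.5), (1.98, 1.0), (1.986, 4.2), (1.992, 8.3), (1.9945, 11.0), (1.997, 12.1), (1.9995, 14.0), (2.002, 8.8), (2.0045, 1.3)] 62 34.1
```

The shell gave cleanly at 14 N, dropping to 1.3 N, and I stopped there. Now I'll let the lever back along the same arc, clear it and look.

Run:
```python
from lev import *
R=[180,0,99];b=np.load("b.npy")
for ph in np.arange(1.8,-.01,-.3):
    p,r=pose(ph);robot.line_to(p,.25,rotation=r)
print(robot.observe()["time"],F(0))
p,r=pose(0,.03);robot.line_to(p,.2)
robot.line_to([p[0],p[1],.34],.35,rotation=R)
robot.line_to([.555,-.02,.34],.35)
robot.set_gripper(.06)
robot.move_pose([.555,-.02,.30],R);robot.pause(.1)
im=robot.grab_frame("wrist");S=robot.grab_frame("side")
out=np.zeros((400,800,3),np.uint8);out[:,:400]=cv2.resize(im[180:280,230:330],(400,400),interpolation=2);out[:,400:]=cv2.resize(S[215:295,250:330],(400,400),interpolation=2);cv2.imwrite("pics/s3.png",out)
print(robot.observe()["time"])
```

```text
36.575 0.5050956784282729
39.5667
```

View pics/s3.png

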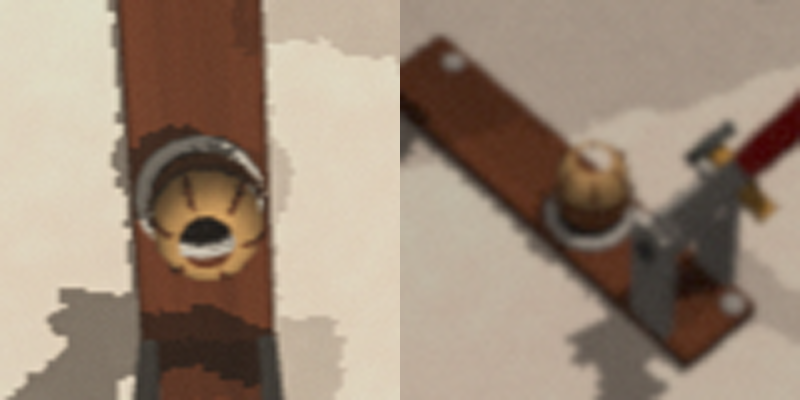

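The lever is back open, and the cracked nut still stands upright in the ring with its crown at about (207,238) in the crop. Now I'll move it to the dish.

Run:
```python
from h import *
s=np.load("pts.npy")[1];R=[180,0,99];D=[.440,.238]
robot.move_pose([s[0],s[1],.17],R)
print(robot.line_to([s[0],s[1],.0935],.12,guard=8))
robot.set_gripper(.02)
o=robot.observe();print(o["time"],o["gripper_width"],o["tool_pos"],o["ft_force"])
robot.line_to([s[0],s[1],.18],.15)
robot.pause(.1);o=robot.observe();print(o["gripper_width"],o["ft_force"])
robot.move_pose([*D,.18],R)
robot.line_to([*D,.105],.12);robot.pause(.2)
print("touch",robot.line_to([*D,.080],.025,guard=3.5));robot.pause(.2)
o=robot.observe();print(o["time"],o["gripper_width"],o["tool_pos"],o["ft_force"])
```

```text
False
41.3417 0.03300727711754592 [ 0.56392566 -0.08012977  0.09496478] [0.24230367 0.19430134 5.65880558]
0.03373292094155203 [-0.30936175 -0.24536266 -0.37131567]
touch True
45.3167 0.03319949254816503 [0.43989119 0.23798321 0.08792221] [-0.91246762 -0.61591013  5.33669805]
```

Touch came with the foot at about 5 mm, the dish floor height. I'll release, retreat and check.

Run:
```python
from h import *
R=[180,0,99];D=[.440,.238]
robot.set_gripper(.046);o=robot.observe();print(o["gripper_width"],o["ft_force"])
robot.line_to([*D,.17],.1)
robot.line_to([.47,.10,.28],.25);robot.pause(.3)
T=robot.grab_frame("top");S=robot.grab_frame("side")
a=cv2.resize(S[110:310,130:360],(460,400));d=cv2.resize(T[120:320,140:420],(340,243))
out=np.zeros((400,800,3),np.uint8);out[:,:460]=a;out[:243,460:]=d;cv2.imwrite("pics/e.png",out);print(robot.observe()["time"],robot.observe()["ft_force"])
```

```text
0.04620991097786436 [ 0.26558406 -0.33484657  0.46178567]
47.8417 [-0.27516631  1.29489931  0.26758644]
```

View pics/e.png

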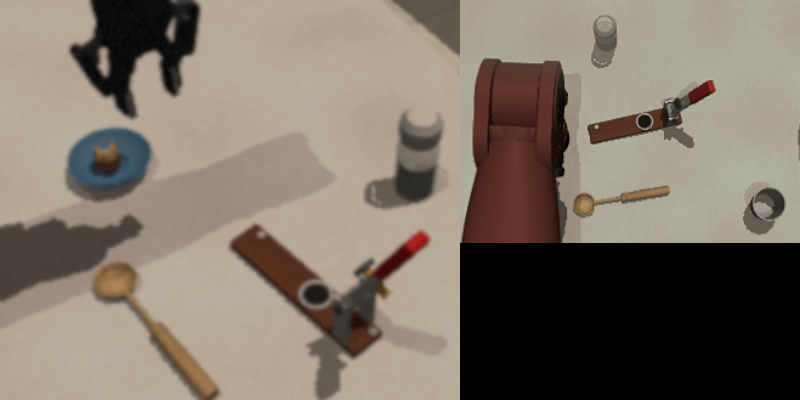

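The nut stands in the dish at (107,155) in the crop, the seat is empty, the lever is open, and the grinder, cup and spoon haven't moved. I'm handing in the job.

```bash
python3 -c "
from plant import robot
print(robot.job_done())"
```

```text
the job is handed in; nothing more can be done
None
```

The walnut was cracked at a 14 N peak (down to 1.3 N when I stopped), the lever sprang back open, and the nut was set standing in the blue dish with the bystanders untouched; I handed the job in at about 48 s, and no verdict came back.

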